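Cap the detector and hold the test magnet over it

ROBOT

A 6-joint arm with a two-finger parallel gripper is mounted at the origin on the work surface. World frame = base frame: x ahead of the robot, y to its left, z up, the work surface at z = 0. Lengths are in m, angles in rad, forces in N, time in s.
With the tool pointing down it reaches from about 0.425 to 0.95 m from the base axis. Payload 3.5 kg.
Tool frame: the origin (TCP) lies at the very end of the fingers, on their centre line; the grasp point (between the pads) lies 19 mm behind it (ctrl.pinch_z is the distance from the TCP to the grasp point, in m); z points along the fingers, y is the line along which they close (so a half turn about z gives the same grasp; the last joint's range is limited). The gripper opens to 85 mm and grips with 20 to 120 N. Pads are 22 mm wide; open, the fingers measure 114 mm over their backs; the gripper's body (76 mm by 85 mm) begins 54 mm behind the grasp point. The pads swing forward as they close: fully open they stand 13 mm farther back than shut.
Start: joints at [1.143, 0.286, 1.577, -0, 1.279, -0.15], TCP at [0.185, 0.649, 0.231] pointing down, gripper open.
Joint ranges: [-2.77, 2.77], [-0.9, 2.22], [0.21, 2.48], [-1.53, 4.67], [0.24, 2.81], [-2.84, 2.84]. Speed limits (rad/s): [2.79, 2.79, 3.14, 3.14, 3.14, 3.14].

INTERFACE

Orientations are given as a unit quaternion [x, y, z, w].
In Python, from plant import ctrl gives the robot as it stands. The module is installed in compiled form; this text tells all that it offers.
- The arm moves only by the shell command python3 -m crank 'ROWS' [OPENING] [FORCE]. ROWS is JSON, a list of rows, each a list of 6 numbers: the shift along the tool's x, y, z in cm, then the turn, a rotation vector about the tool's x, y, z in rad. In form: [[tx, ty, tz, rx, ry, rz], ...]. A call has 1 to 10 rows; each row is the pose to reach, as a shift and turn from the pose commanded when the call began, along the tool's axes at that moment; what a row does not reach only later rows make up. A row lasts 1/10 s, in which the tool goes at most 50 mm and 8.59 degrees, less where a joint would pass 70% of its speed; a pose out of reach is approached as far as the arm can. A call with a gripper value outside its range is refused whole. OPENING is the opening, from 0 (shut) to 1 (fully open), set as the call begins (- or left out, the last holds). The fingers move at their own pace and stop on an object; FORCE is the grip in N (left out, the last holds). Time passes only in rows, so rows that repeat a pose let the fingers close. It gives the time, the measured TCP pose, the force, the opening and the grip force at its end, in the units of the state.
- ctrl.get_state(): the state, without advancing time (a new reading comes with each control period).
- ctrl.read_camera(name): name is "side" or "top"; returns (picture, depth): 400x640x3 uint8, blue, green, red; 400x640 float32, m along the optical axis (not along the pixel's ray), 0 where there is no reading.
- ctrl.camera_info(name): a dict with "K" (3x3 intrinsics, pixels), "origin" and "orientation" of the camera in the world. Camera axes: x right, y down, z forward; pixel columns grow to the right and rows downward; lengths in m; the calibration is good to about 2 mm. A picture is of the moment at which its call begins. camera_info takes no time and is no camera call.
- ctrl.sign_off(): hands the job in; it is judged then, once.
The state is a dict: "time": time; "qpos": joint angles; "dq": joint speeds; "joint_efforts": joint torques, N m; "eef_pos": TCP position; "tcp_rot": TCP orientation; "contact_force": force on the tool from outside, world axes, zero at the start; "wrist_torque": the same for the moment, N m; "opening": opening from 0.0 (shut) to 1.0 (fully open); "finger_force": force on a finger pad.
Only numpy, scipy, OpenCV 4.12 (cv2) and the standard library are available. Lean on these libraries where they do the work, as an engineer would, in place of code of your own. Each camera call takes 0.05 s, during which the arm holds its last target. There are 200 camera calls.

TASK

Close the open detector housing (the one bolted to the oblong plate) by setting its loose grey cap on the rim, spigot down, so that it sits fully home and level; set it down, do not drop it. Then pick the test magnet out of its cardboard tray by its handle, carry it over the standing units without disturbing anything, and finish while still holding it upright and still, its steel bar about one centimetre above the top of the cap's boss, centred on the boss and parallel to the long sides of the plate. The magnet must never touch the cap or the housing, and the other things on the bench stay where they are.

Things in the scene. Friction and masses are not known exactly. Their poses are not given: they have to be found in the camera images.
- housing: Open black detector housing: a round cup, outer 76 dia, inner 68 dia, wall 4, standing on an oblong aluminium plate 150 (its own x) x 80 (its own y) x 8 mm, fixed to the bench; rim 88 mm above the bench. Two small black ribs on the plate point along x. Origin: centre of the plate's underside, z up, x along the plate's long sides.
- housing_rim (a point): Centre of the housing's open mouth, at rim level, 88 mm above the bench; axes as the housing.
- cap: Loose grey plastic cap, about 0.12 kg, standing on the bench, boss up: from below a spigot 60 dia x 10 high (chamfered, enters the 68 mm mouth), a flange 84 dia x 6 thick (rests on the rim), a round boss 30 dia x 34 high to grip; 50 mm high over all. Origin: centre of the spigot's underside, z up; seated, the origin is on the housing's axis 10 mm below the rim.
- cap_top (a point): Centre of the top face of the cap's boss, 50 mm above the cap's origin; 128 mm above the bench once the cap is seated.
- magnet: Test magnet standing upright in the tray, about 0.22 kg: a steel bar 64 (own x) x 24 (own y) x 18 high with a black upright flat-sided handle in its middle, 30 (x) x 18 (y), from 18 to 78 mm above the bar's underside. Grip the handle across its 18 mm (along y). Origin: centre of the bar's underside, z up, x along the bar. It does not really attract anything.
- tray: Loose shallow open cardboard tray 150 (x) x 120 (y), walls 35 high and 5 thick, floor 5 mm thick, with the magnet standing in it, on the left or right of the bench (the cap is on the other side). Origin: centre of its underside.
- unit_a: Finished detector unit, bystander: black upright cylinder 66 dia with a yellow band, grey cap and boss already on, 158 mm high over all, loose, about 0.55 kg; no base plate. Origin: centre of its underside, z up. Must not be moved.
- unit_b: Finished detector unit, bystander: black upright cylinder 66 dia with a yellow band, grey cap and boss already on, 163 mm high over all, loose, about 0.55 kg; no base plate. Origin: centre of its underside, z up. Must not be moved.
- unit_c: Finished detector unit, bystander: black upright cylinder 66 dia with a yellow band, grey cap and boss already on, 153 mm high over all, loose, about 0.55 kg; no base plate. Origin: centre of its underside, z up. Must not be moved.
- bin: Small open blue parts bin, bystander, 90 (x) x 70 (y) x 90 high, loose, 0.5 kg, holding copper slugs. It and the three finished units stand two on each side of the housing, in any order. Origin: centre of its underside. Must not be moved.
- meter: Yellow multimeter lying on its back, bystander, 180 (x) x 85 x 45 high, loose. Origin: centre of its underside.
- cup: Small empty black cup, bystander, 56 dia x 50 high, loose, no plate under it. Origin: centre of its underside.
- spool: Solder spool standing on end, bystander, 60 dia x 40 high, loose. Origin: centre of its underside.
- driver: Screwdriver with a red handle, lying on the bench, bystander. About 200 long, 26 thick. Origin: on the bench under the joint of handle and shank, x towards its tip.
Mind the look-alikes: they are no part of the job. What is shaped like the cap but green is not meant.

How it is judged:
By the outcome, as a careful person would: the job done as asked, in the order asked, and still so for the second after the job is handed in, while the arm keeps its last pose, push and grip.
It also fails if it takes over 64 s, if anything falls off the work surface, if the arm or the gripper's body presses on something with over 40 N, if the wrist force passes 120 N, or if a joint passes its speed limit or range.

## Working session

There is one attempt and no reset: what is moved stays moved. The work goes in short steps, Python scripts to look and compute and a shell command to move; the robot and the scene stay as the last step left them, time stands still between calls to the robot, and variables do not carry over. Pictures are saved under pics/ and viewed, at most 10 in all, crops included, and the job is handed in when it is done.

```bash
mkdir -p pics; cat > h.py <<'E'
import numpy as np, cv2
from scipy.spatial.transform import Rotation as R
from plant import ctrl
def cam(n):
    p,d=ctrl.read_camera(n); i=ctrl.camera_info(n); return p,d,np.array(i['K']),np.array(i['origin']),i['orientation']
def cloud(d,K,o,q):
    v,u=np.mgrid[:d.shape[0],:d.shape[1]]
    P=np.stack([(u-K[0,2])/K[0,0]*d,(v-K[1,2])/K[1,1]*d,d],-1)
    W=P@R.from_quat(q).as_matrix().T+o; W[d<=0]=np.nan; return W
E
python3 - <<'E'
from h import *
for n in('top','side'):
    p,d,K,o,q=cam(n); cv2.imwrite(f'pics/{n}0.png',p); np.savez(f'{n}0.npz',p=p,W=cloud(d,K,o,q),K=K,o=o,q=q)
    print(n,K.tolist(),o,R.from_quat(q).as_matrix().round(3).tolist(),(d>0).mean())
s=ctrl.get_state();print(s)
E
```

```text
top [[397.64501899876336, 0.0, 318.0210243729925], [0.0, 397.64501899876336, 189.21867190023707], [0.0, 0.0, 1.0]] [ 0.43406702 -0.07048866  1.25007233] [[-0.021, -0.993, 0.119], [-1.0, 0.023, 0.019], [-0.021, -0.119, -0.993]] 0.996171875
side [[448.554175264394, 0.0, 320.82630913093], [0.0, 448.554175264394, 197.24497491583622], [0.0, 0.0, 1.0]] [ 0.06504739 -0.55044745  0.9090445 ] [[0.681, -0.555, 0.478], [-0.732, -0.51, 0.452], [-0.007, -0.658, -0.753]] 0.996140625
{'time': 0.1, 'qpos': array([ 1.14302543e+00,  2.87143337e-01,  1.57799116e+00,  2.88517450e-07,
        1.27857557e+00, -1.50024011e-01]), 'dq': array([ 0.00083216, -0.00218263, -0.00448381,  0.00098689, -0.00239698,
        0.00068068]), 'joint_efforts': array([ 6.47296347e-04, -4.07292259e+01, -2.93701565e+01, -1.33586527e-04,
        3.43878863e-03,  1.25891626e-05]), 'eef_pos': array([0.18482559, 0.64860959, 0.23006266]), 'tcp_rot': array([ 1.38427457e-01,  9.90372010e-01, -1.01479127e-03, -3.01752674e-04]), 'contact_force': array([-0.02546877, -0.64848696, -0.45353269]), 'wrist_torque': array([ 0.02071225, -0.02899498,  0.00164423]), 'finger_force': 0.0, 'opening': 0.999182854012198}
```

View pics/top0.png

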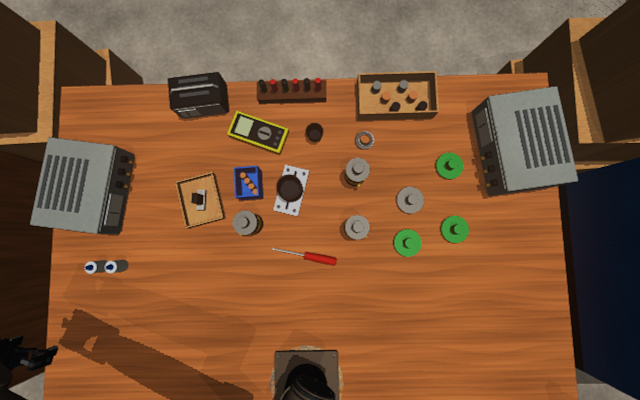

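View pics/side0.png

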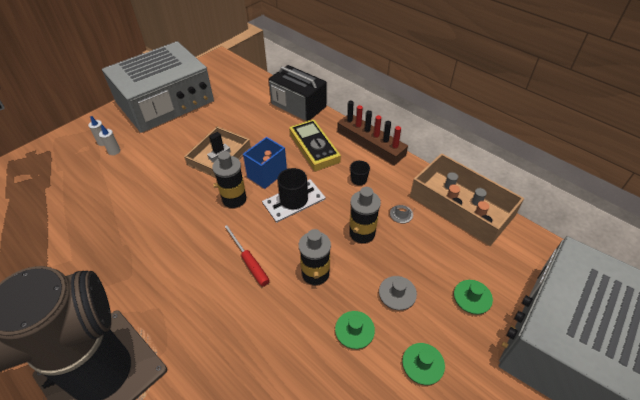

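The top view shows the following:
- **Housing:** the open black cup on the white plate at (290,188). The small plateless black cup at (314,132) is the decoy.
- **Caps:** grey at (410,200), green at (450,165), (455,229) and (408,243). Only the grey one fits the description. The grey tops at (357,170), (357,228) and (246,222) belong to finished units.
- **Magnet:** in the tray at (200,200).

The side view agrees: cap (398,292), housing (293,190), magnet (218,147).

```bash
cat > m.py <<'E'
from h import *
D={n:np.load(n+'0.npz') for n in('top','side')}
def sel(n,c,r,z0,z1):
    W=D[n]['W'];m=(np.hypot(W[...,0]-c[0],W[...,1]-c[1])<r)&(W[...,2]>z0)&(W[...,2]<z1);return W[m],m
def circ(P):
    x,y=P[:,0],P[:,1];a=np.linalg.lstsq(np.c_[2*x,2*y,np.ones(len(x))],x*x+y*y,rcond=None)[0];return a[:2],np.sqrt(a[2]+a[0]**2+a[1]**2)
E
python3 - <<'E'
from m import *
pix={'cap':((410,200),(398,292)),'house':((290,188),(293,190)),'mag':((200,200),(218,140)),'ua':((246,222),(227,162)),'ub':((357,168),(366,197)),'uc':((357,226),(315,240)),'bin':((248,182),(265,160))}
for k,(a,b) in pix.items():
    print(k,[D[n]['W'][p[1]-1:p[1]+2,p[0]-1:p[0]+2].reshape(-1,3).mean(0).round(3).tolist() for n,p in(('top',a),('side',b))])
c0=D['top']['W'][200,410][:2]; h0=D['top']['W'][188,290][:2]; 
for n in D:
    for nm,c,r,z0,z1 in(('flange',c0,.06,.010,.025),('boss',c0,.03,.042,.06),('rim',h0,.055,.08,.1),('plate',h0,.1,.004,.013)):
        P,m=sel(n,c,r,z0,z1)
        if len(P)<5: print(n,nm,len(P));continue
        e,_=cv2.minEnclosingCircle(P[:,:2].astype(np.float32)*1000)[0:2]
        print(n,nm,len(P),'med',P.mean(0).round(4),'enc',np.round(e,1),round(_,1),'minrect',cv2.minAreaRect(P[:,:2].astype(np.float32)*1000))
    t=D[n]['p']
p=D['top']['p'];q=D['side']['p']
A=cv2.resize(p[170:230,170:250],(400,300),interpolation=3);B=cv2.resize(p[170:230,370:450],(400,300),interpolation=3)
C=cv2.resize(q[115:175,180:260],(400,300),interpolation=3);E=cv2.resize(p[160:220,250:330],(400,300),interpolation=3)
cv2.imwrite('pics/crops.png',np.vstack([np.hstack([A,B]),np.hstack([C,E])]))
E
```

```text
cap [[0.539, -0.325, 0.049], [0.53, -0.339, 0.04]]
house [[0.588, 0.04, 0.014], [0.56, 0.011, 0.084]]
mag [[0.553, 0.31, 0.057], [0.56, 0.313, 0.067]]
ua [[0.479, 0.149, 0.163], [nan, nan, nan]]
ub [[0.622, -0.16, 0.158], [0.612, -0.172, 0.155]]
uc [[0.462, -0.155, 0.155], [nan, nan, nan]]
bin [[0.605, 0.165, 0.054], [nan, nan, nan]]
top flange 475 med [ 0.5416 -0.3319  0.0155] enc [ 542.4 -333. ] 42.0 minrect ((542.2412719726562, -332.0543518066406), (81.60718536376953, 81.56322479248047), 87.30978393554688)
top boss 77 med [ 0.5421 -0.3325  0.0493] enc [ 542.8 -332.7] 14.7 minrect ((541.8507690429688, -332.8756103515625), (28.137447357177734, 25.076820373535156), 89.78706359863281)
top rim 108 med [0.5832 0.0369 0.0868] enc [583.   37.1] 37.9 minrect ((582.6972045898438, 36.82964324951172), (71.17589569091797, 71.9366683959961), 89.14728546142578)
top plate 786 med [0.5803 0.0378 0.0082] enc [587.5  40.5] 98.7 minrect ((582.793212890625, 44.84978485107422), (188.10659790039062, 175.90740966796875), 20.418869018554688)
side flange 805 med [ 0.5365 -0.334   0.0161] enc [ 541.7 -331.2] 42.8 minrect ((541.0825805664062, -331.6499328613281), (83.82054138183594, 82.33235168457031), 77.91143798828125)
side boss 149 med [ 0.5399 -0.332   0.0494] enc [ 540.8 -331.8] 15.9 minrect ((540.6729125976562, -330.9764709472656), (29.504539489746094, 27.711944580078125), 35.81449508666992)
side rim 215 med [0.5817 0.0377 0.0858] enc [581.5  40.2] 40.2 minrect ((582.1678466796875, 38.32268524169922), (75.93638610839844, 75.32837677001953), 21.36589813232422)
side plate 749 med [0.5703 0.0359 0.0083] enc [581.2  43.3] 95.0 minrect ((573.0914916992188, 38.10413360595703), (169.8850860595703, 182.64859008789062), 33.595672607421875)
```

View pics/crops.png

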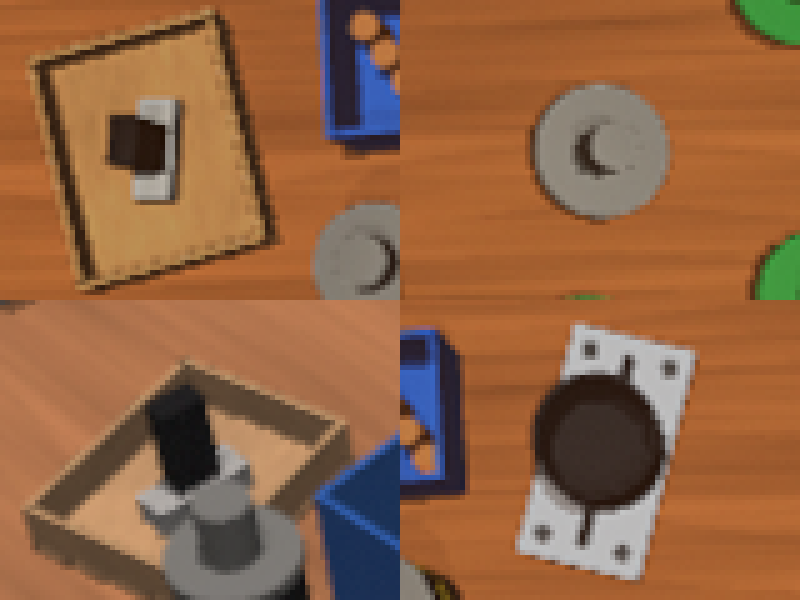

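The crops confirm both targets. The grey boss-up cap is at top (410,200), with the green decoys around it. The magnet is a white bar with a black handle, at top (203,200), and its bar runs roughly along world x. Next I'll measure the angles.

```bash
cat >> h.py <<'E'
def shift(target,yaw=None):
    """tool-axis shift (cm) from the measured pose; yaw = world angle of tool y"""
    s=ctrl.get_state();r=R.from_quat(s['tcp_rot'])
    t=r.inv().apply(np.array(target)-s['eef_pos'])*100
    y=r.as_matrix()[:,1];a=np.arctan2(y[1],y[0]);out=[t.round(2).tolist(),'yaw y',round(np.degrees(a),2)]
    if yaw is not None:
        d=(np.radians(yaw)-a+np.pi/2)%np.pi-np.pi/2; out+=['rz',round(-d,4)]
    print(out)
E
python3 - <<'E'
from m import *
def ang(P):
    (c,s,a)=cv2.minAreaRect((P[:,:2]*1000).astype(np.float32)); 
    if s[0]<s[1]: a+=90
    return np.round(c,1),np.round(s,1),round((a+90)%180-90,2)
for n in D:
    p=D[n]['p'].astype(int);W=D[n]['W'];sat=p.max(-1)-p.min(-1)
    for nm,c,r,z0,z1,mask in(('plate',(.582,.0375),.1,.003,.014,(sat<30)&(p.min(-1)>110)),('bar',(.555,.30),.05,.012,.034,(sat<40)&(p.min(-1)>90)),('handletop',(.555,.30),.05,.075,.09,p.max(-1)<90),('handle',(.555,.30),.05,.03,.09,p.max(-1)<90)):
        P,m=sel(n,c,r,z0,z1);k=(m&mask)
        k=cv2.connectedComponentsWithStats(k.astype(np.uint8))
        if k[0]<2: print(n,nm,'none');continue
        i=1+k[2][1:,4].argmax();P=W[k[1]==i]
        print(n,nm,len(P),P.mean(0).round(4),'z',np.percentile(P[:,2],[5,50,95]).round(4),ang(P))
s=D['top']
for nm,c in(('ua',(.475,.148)),('ub',(.618,-.16)),('uc',(.46,-.155)),):
    P,_=sel('top',c,.05,.145,.17);print(nm,P.mean(0).round(3))
P,_=sel('top',(.60,.15),.065,.08,.1);print('bin',ang(P))
shift((.50,.30,.25),90)
E
```

```text
top plate 308 [0.5328 0.0493 0.0077] z [0.0043 0.0076 0.0115] (array([543.5,  49.4]), array([79.9, 66.5]), 75.43)
top bar 88 [0.5571 0.3171 0.0233] z [0.0192 0.0231 0.0296] (array([558.3, 318.8]), array([22.3, 60.3]), -1.62)
top handletop 68 [0.5576 0.3175 0.0819] z [0.0766 0.0824 0.0853] (array([557.1, 318. ]), array([18.2, 29.5]), -0.54)
top handle 114 [0.5566 0.315  0.0702] z [0.0377 0.079  0.0852] (array([556.9, 318. ]), array([18.3, 29.8]), -0.54)
side plate 605 [0.5707 0.0324 0.0082] z [0.0052 0.0082 0.0111] (array([582.2,  39.2]), array([ 83.1, 149.9]), -15.4)
side bar 43 [0.5357 0.3204 0.0231] z [0.0206 0.0228 0.026 ] (array([537.1, 321.2]), array([21.8, 26.7]), -84.02)
side handletop 66 [0.5546 0.3181 0.0818] z [0.0764 0.0827 0.0849] (array([555.5, 319.3]), array([31.1, 18.2]), 3.25)
side handle 209 [0.5539 0.3154 0.0621] z [0.033  0.0635 0.084 ] (array([555.9, 318.5]), array([21.8, 31.5]), -2.27)
ua [0.479 0.158 0.162]
ub [ 0.623 -0.164  0.157]
uc [ 0.46  -0.158  0.152]
bin (array([602. , 163.5]), array([90.4, 71. ]), 3.07)
[[-39.87, -24.89, -1.95], 'yaw y', np.float64(74.09), 'rz', np.float64(-0.2777)]
```

```bash
python3 -m crank '[[-39.9,-24.9,-2,0,0,-0.28],[-39.9,-24.9,-2,0,0,-0.28],[-39.9,-24.9,-2,0,0,-0.28],[-39.9,-24.9,-2,0,0,-0.28],[-39.9,-24.9,-2,0,0,-0.28],[-39.9,-24.9,-2,0,0,-0.28],[-39.9,-24.9,-2,0,0,-0.28],[-39.9,-24.9,-2,0,0,-0.28],[-39.9,-24.9,-2,0,0,-0.28],[-39.9,-24.9,-2,0,0,-0.28]]' 1; python3 -c "
from h import *
shift((.5415,-.332,.2),90)"
```

```text
time: 1.1
eef_pos: [0.5027, 0.2969, 0.2511]
tcp_rot: [0.001, 1.0, -0.001, 0.0]
contact_force: [1.0, 0.4, -0.4]
opening: 1.003
finger_force: 0.0
[[-3.97, -62.88, 5.17], 'yaw y', np.float64(89.91), 'rz', np.float64(-0.0015)]
```

```bash
python3 -m crank '[[-3.9,-62.8,0,0,0,0],[-3.9,-62.8,0,0,0,0],[-3.9,-62.8,0,0,0,0],[-3.9,-62.8,0,0,0,0],[-3.9,-62.8,0,0,0,0],[-3.9,-62.8,0,0,0,0],[-3.9,-62.8,0,0,0,0],[-3.9,-62.8,0,0,0,0],[-3.9,-62.8,0,0,0,0],[-3.9,-62.8,0,0,0,0]]'; python3 -c "
from h import *
shift((.5415,-.332,.14),90)"
```

```text
time: 2.1
eef_pos: [0.5321, -0.2006, 0.2509]
tcp_rot: [-0.001, 1.0, 0.0, -0.0]
contact_force: [1.2, 0.0, -0.8]
opening: 1.001
finger_force: 0.0
[[-0.92, -13.14, 11.08], 'yaw y', np.float64(90.11), 'rz', np.float64(0.0019)]
```

```bash
python3 -m crank '[[-0.9,-13.1,0,0,0,0],[-0.9,-13.1,0,0,0,0],[-0.9,-13.1,5,0,0,0],[-0.9,-13.1,11,0,0,0],[-0.9,-13.1,11,0,0,0],[-0.9,-13.1,11,0,0,0]]'; python3 -c "
from h import *
shift((.5415,-.332,.021),90)"
```

```text
time: 2.7
eef_pos: [0.5391, -0.3281, 0.1356]
tcp_rot: [-0.001, 1.0, 0.003, -0.004]
contact_force: [0.2, -0.0, -0.8]
opening: 1.002
finger_force: 0.0
[[-0.33, -0.47, 11.46], 'yaw y', np.float64(90.07), 'rz', np.float64(0.0012)]
```

```bash
python3 -m crank '[[0,0,0,0,0,0],[0,0,0,0,0,0]]'; python3 -c "
from h import *
shift((.5415,-.332,.021),90);print(ctrl.get_state()['eef_pos'],R.from_quat(ctrl.get_state()['tcp_rot']).as_matrix()[:,2])"
```

```text
time: 2.9
eef_pos: [0.5431, -0.3303, 0.1439]
tcp_rot: [-0.001, 1.0, -0.001, 0.002]
contact_force: [-0.6, 0.4, 0.7]
opening: 1.0
finger_force: 0.0
[[0.2, -0.13, 12.29], 'yaw y', np.float64(90.16), 'rz', np.float64(0.0027)]
[ 0.54312257 -0.330316    0.14388639] [ 0.00320332 -0.00271234 -0.99999119]
```

```bash
python3 -m crank '[[0.1,-0.1,3,0,0,0],[0.1,-0.1,6,0,0,0],[0.1,-0.1,8.5,0,0,0],[0.1,-0.1,10.5,0,0,0],[0.1,-0.1,11.5,0,0,0],[0.1,-0.1,12,0,0,0],[0.1,-0.1,12,0,0,0],[0.1,-0.1,12,0,0,0]]'; python3 - <<'E'
from h import *
shift((.5415,-.332,.021),90)
p,d,K,o,q=cam('side');cv2.imwrite('pics/s1.png',cv2.resize(p[200:380,260:500],(800,600)))
E
```

```text
time: 3.7
eef_pos: [0.5419, -0.3314, 0.0231]
tcp_rot: [-0.001, 1.0, -0.001, 0.001]
contact_force: [0.6, 0.2, -0.2]
opening: 0.994
finger_force: 0.0
[[0.04, -0.05, 0.21], 'yaw y', np.float64(90.14), 'rz', np.float64(0.0024)]
```

View pics/s1.png

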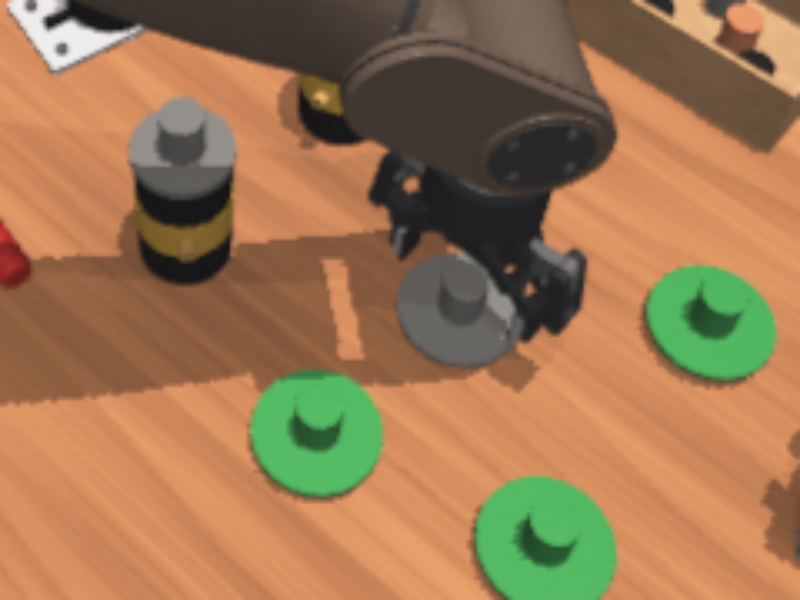

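The open fingers straddle the grey boss (crop (462,285), flange below), so I'm closing the gripper.

```bash
python3 -m crank '[[0,0,0.1,0,0,0],[0,0,0.1,0,0,0],[0,0,0.1,0,0,0],[0,0,0.1,0,0,0],[0,0,0.1,0,0,0],[0,0,0.1,0,0,0],[0,0,0.1,0,0,0],[0,0,0.1,0,0,0]]' 0 50
```

```text
time: 4.55
eef_pos: [0.5412, -0.3311, 0.0208]
tcp_rot: [-0.001, 1.0, -0.0, 0.0]
contact_force: [0.3, -0.1, 3.4]
opening: 0.337
finger_force: 49.5
```

```bash
python3 -c "
from h import *
shift((.5415,-.332,.25),90)"
```

```text
[[-0.05, -0.11, -22.92], 'yaw y', np.float64(90.13), 'rz', np.float64(0.0022)]
```

```bash
python3 -m crank '[[0,0,-1,0,0,0],[0,0,-4,0,0,0],[0,0,-8,0,0,0],[0,0,-12,0,0,0],[0,0,-16,0,0,0],[0,0,-20,0,0,0],[0,0,-23,0,0,0],[0,0,-23,0,0,0],[0,0,-23,0,0,0]]'; python3 -c "
from h import *
shift((.582,.038,.25),90)"
```

```text
time: 5.45
eef_pos: [0.5406, -0.3303, 0.2502]
tcp_rot: [-0.001, 1.0, 0.0, -0.0]
contact_force: [-1.1, 0.7, -2.5]
opening: 0.331
finger_force: 49.5
[[-4.22, 36.82, 0.03], 'yaw y', np.float64(90.13), 'rz', np.float64(0.0023)]
```

```bash
python3 -m crank '[[-0.5,4,0,0,0,0],[-1,8,0,0,0,0],[-1.4,12,0,0,0,0],[-1.8,16,0,0,0,0],[-2.3,20,0,0,0,0],[-2.8,24,0,0,0,0],[-3.2,28,0,0,0,0],[-3.7,32,0,0,0,0],[-4,35,0,0,0,0],[-4.2,36.8,0,0,0,0]]';python3 -m crank '[[0,0,0,0,0,0],[0,0,0,0,0,0],[0,0,0,0,0,0],[0,0,0,0,0,0]]'; python3 - <<'E'
from h import *
shift((.582,.038,.13),90)
for n in('top','side'):
    p,d,K,o,q=cam(n); W=cloud(d,K,o,q);np.savez(f'{n}1.npz',p=p,W=W)
    m=(np.abs(W[...,0]-.582)<.055)&(np.abs(W[...,1]-.038)<.055)&(W[...,2]>.225)&(W[...,2]<.27);P=W[m]
    p_=p.astype(int)[m];g=(p_.max(-1)-p_.min(-1)<25)&(p_.min(-1)>60)
    P=P[g];print(n,len(P),P.min(0),P.max(0),np.median(P[:,2]))
    z=(420,100) if n=='x' else None
s=np.load('side1.npz')['p'];cv2.imwrite('pics/s2.png',cv2.resize(s[60:280,180:470],(790,600)))
E
```

```text
time: 6.45
eef_pos: [0.5801, 0.0401, 0.2465]
tcp_rot: [-0.002, 1.0, 0.001, -0.003]
contact_force: [0.1, -0.7, -1.9]
opening: 0.335
finger_force: 49.7
time: 6.85
eef_pos: [0.5818, 0.0363, 0.2496]
tcp_rot: [-0.0, 1.0, -0.0, -0.001]
contact_force: [-1.2, -0.3, -1.0]
opening: 0.333
finger_force: 49.7
[[-0.04, 0.17, 11.96], 'yaw y', np.float64(90.04), 'rz', np.float64(0.0007)]
top 63 [ 0.54440309 -0.00610063  0.24088281] [0.57713412 0.07133486 0.24914083] 0.24453858813177765
side 465 [ 0.53933733 -0.00471614  0.24097826] [0.62519122 0.07741365 0.26930392] 0.24566177062453276
```

View pics/s2.png

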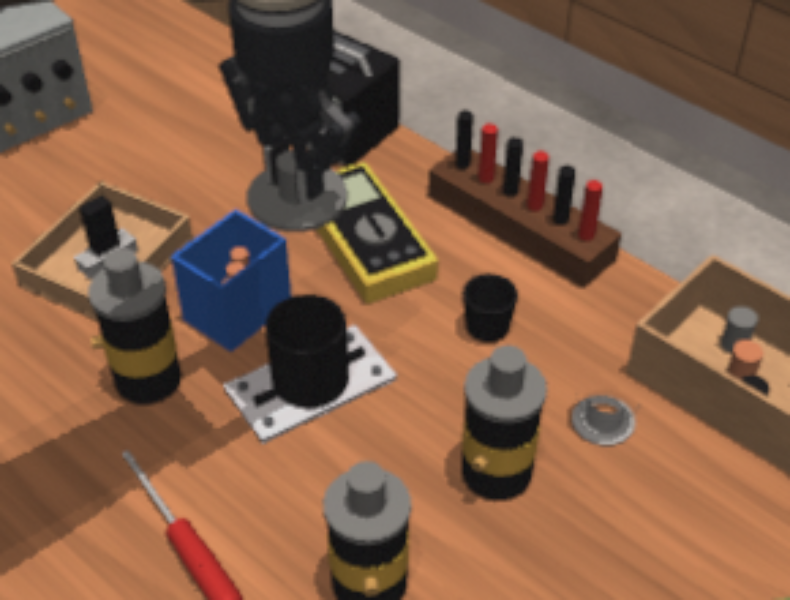

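The side view shows the cap held level at crop (297,205), above the housing at (308,345). The flange centre in that view matches the TCP, so I'm descending.

```bash
python3 -m crank '[[0,0.15,2,0,0,0],[0,0.15,5,0,0,0],[0,0.15,8,0,0,0],[0,0.15,10.5,0,0,0],[0,0.15,12,0,0,0],[0,0.15,12.5,0,0,0],[0,0.15,12.5,0,0,0],[0,0.15,12.5,0,0,0],[0,0.15,12.5,0,0,0]]'; python3 -c "
from h import *
shift((.5823,.038,.0986),90)"
```

```text
time: 7.85
eef_pos: [0.5833, 0.0388, 0.1272]
tcp_rot: [-0.001, 1.0, -0.0, 0.002]
contact_force: [0.4, 0.8, -1.4]
opening: 0.335
finger_force: 49.7
[[0.11, -0.07, 2.86], 'yaw y', np.float64(90.13), 'rz', np.float64(0.0022)]
```

```bash
python3 -m crank '[[0,0,0.5,0,0,0],[0.05,-0.03,1,0,0,0],[0.05,-0.03,1.4,0,0,0],[0.05,-0.03,1.8,0,0,0],[0.05,-0.03,2.1,0,0,0],[0.05,-0.03,2.3,0,0,0],[0.05,-0.03,2.4,0,0,0],[0.05,-0.03,2.5,0,0,0],[0.05,-0.03,2.5,0,0,0],[0.05,-0.03,2.5,0,0,0]]'; python3 -c "
from h import *
shift((.5823,.038,.0986),90)"
```

```text
time: 8.85
eef_pos: [0.5817, 0.0386, 0.1005]
tcp_rot: [-0.001, 1.0, -0.0, 0.0]
contact_force: [-0.2, -0.1, -1.8]
opening: 0.338
finger_force: 49.7
[[-0.06, -0.06, 0.19], 'yaw y', np.float64(90.13), 'rz', np.float64(0.0022)]
```

```bash
python3 -m crank '[[0,0,0.05,0,0,0],[0,0,0.1,0,0,0],[0,0,0.15,0,0,0],[0,0,0.2,0,0,0],[0,0,0.2,0,0,0],[0,0,0.2,0,0,0]]'
```

```text
time: 9.45
eef_pos: [0.5816, 0.0386, 0.0988]
tcp_rot: [-0.001, 1.0, -0.0, -0.0]
contact_force: [-3.0, -0.3, 2.0]
opening: 0.335
finger_force: 49.9
```

```bash
python3 -m crank '[[0,0,0.05,0,0,0],[0,0,0.1,0,0,0],[0,0,0.1,0,0,0],[0,0,0.1,0,0,0]]'; python3 -m crank '[[0,0,0,0,0,0],[0,0,0,0,0,0],[0,0,0,0,0,0],[0,0,0,0,0,0],[0,0,0,0,0,0],[0,0,0,0,0,0]]' 1; python3 -c "
from h import *
shift((.5823,.038,.25),90)"
```

```text
time: 9.85
eef_pos: [0.5816, 0.0386, 0.0987]
tcp_rot: [-0.001, 1.0, -0.0, -0.0]
contact_force: [-4.9, -0.1, 7.6]
opening: 0.337
finger_force: 50.3
time: 10.45
eef_pos: [0.5816, 0.0386, 0.0972]
tcp_rot: [-0.001, 1.0, 0.0, -0.0]
contact_force: [0.2, -1.2, -0.2]
opening: 1.0
finger_force: 0.0
[[-0.07, -0.06, -15.28], 'yaw y', np.float64(90.13), 'rz', np.float64(0.0022)]
```

```bash
python3 -m crank '[[0,0,-2,0,0,0],[0,0,-6,0,0,0],[0,0,-11,0,0,0],[0,0,-15.3,0,0,0],[0.6,4,-15.3,0,0,0],[1.2,9,-15.3,0,0,0],[1.8,15,-15.3,0,0,0],[2.2,21,-15.3,0,0,0],[2.5,26,-15.3,0,0,0],[2.5,28,-15.3,0,0,0]]';python3 -m crank '[[0,0,0,0,0,0],[0,0,0,0,0,0],[0,0,0,0,0,0]]' 0.6; python3 - <<'E'
from h import *
shift((.5562,.3182,.04),90)
for n in('side','top'):
    p,d,K,o,q=cam(n); W=cloud(d,K,o,q);np.savez(f'{n}2.npz',p=p,W=W)
    pp=p.astype(int);grey=(pp.max(-1)-pp.min(-1)<30)&(pp.min(-1)>50)
    for nm,r,z0,z1 in(('flange',.06,.087,.1),('boss',.03,.12,.135)):
        m=(np.hypot(W[...,0]-.582,W[...,1]-.038)<r)&(W[...,2]>z0)&(W[...,2]<z1)&grey
        P=W[m]
        if len(P)>5:
            A=np.c_[P[:,:2]-P[:,:2].mean(0),np.ones(len(P))];f=np.linalg.lstsq(A,P[:,2],rcond=None)[0]
            print(n,nm,len(P),P.mean(0).round(4),np.degrees(f[:2]).round(2),np.round(cv2.minEnclosingCircle((P[:,:2]*1000).astype(np.float32))[0],1))
a=cv2.resize(np.load('side2.npz')['p'][100:250,160:400],(800,500));cv2.imwrite('pics/s3.png',a)
E
```

```text
time: 11.45
eef_pos: [0.5552, 0.3211, 0.2504]
tcp_rot: [-0.002, 1.0, 0.0, 0.0]
contact_force: [1.3, -0.4, 0.3]
opening: 0.996
finger_force: 0.0
time: 11.75
eef_pos: [0.556, 0.3177, 0.2501]
tcp_rot: [-0.001, 1.0, -0.0, -0.0]
contact_force: [0.3, -0.2, -0.3]
opening: 0.602
finger_force: 0.0
[[-0.02, 0.07, 21.01], 'yaw y', np.float64(90.09), 'rz', np.float64(0.0015)]
side flange 492 [0.5769 0.0334 0.0942] [0.05 0.2 ] [581.5  39. ]
side boss 102 [0.5801 0.0374 0.1272] [3.33 4.63] [581.7  38.6]
top flange 521 [0.5824 0.0373 0.0932] [ 0.27 -0.02] [583.1  37.9]
top boss 82 [0.5827 0.0376 0.1274] [-0.9  -1.86] [583.2  38.1]
```

View pics/s3.png

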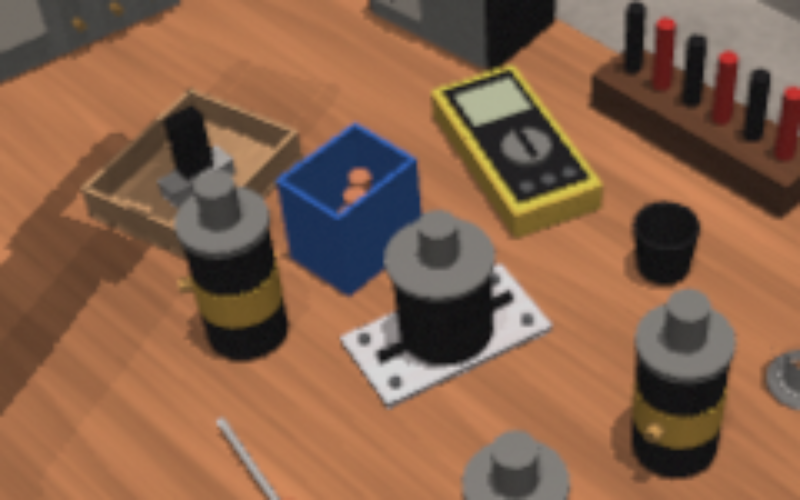

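The cap is seated and level: crop (438,255), flange top at 0.094 m, boss centre at about (0.582, 0.038). Next I'm descending on the magnet handle.

```bash
python3 -m crank '[[0,0,3,0,0,0],[0,0.05,7,0,0,0],[0,0.05,11,0,0,0],[0,0.05,15,0,0,0],[0,0.05,18,0,0,0],[0,0.05,20,0,0,0],[0,0.05,20.8,0,0,0],[0,0.05,21,0,0,0],[0,0.05,21,0,0,0],[0,0.05,21,0,0,0]]'; python3 -c "
from h import *
shift((.5562,.3182,.04),90)"
```

```text
time: 12.85
eef_pos: [0.5573, 0.3193, 0.0423]
tcp_rot: [-0.001, 1.0, 0.001, 0.002]
contact_force: [0.0, 0.4, -0.2]
opening: 0.599
finger_force: 0.0
[[0.11, -0.11, 0.23], 'yaw y', np.float64(90.1), 'rz', np.float64(0.0018)]
```

```bash
python3 -m crank '[[0,0,0,0,0,0],[0,0,0.1,0,0,0],[0,0,0.1,0,0,0],[0,0,0.1,0,0,0],[0,0,0.1,0,0,0],[0,0,0.1,0,0,0],[0,0,0.1,0,0,0],[0,0,0.1,0,0,0]]' 0 70; python3 -m crank '[[0,0,-0.5,0,0,0],[0,0,-1.5,0,0,0],[0,0,-3.5,0,0,0],[0,0,-6,0,0,0],[0,0,-9,0,0,0],[0,0,-13,0,0,0],[0,0,-17,0,0,0],[0,0,-20,0,0,0],[0,0,-22,0,0,0],[0,0,-22,0,0,0]]'; python3 -m crank '[[0,0,0,0,0,0],[0,0,0,0,0,0],[0,0,0,0,0,0]]'; python3 - <<'E'
from h import *
s=ctrl.get_state();e=s['eef_pos'];print(e)
for n in('top','side'):
    p,d,K,o,q=cam(n); W=cloud(d,K,o,q);np.savez(f'{n}3.npz',p=p,W=W)
    pp=p.astype(int);m=(np.hypot(W[...,0]-e[0],W[...,1]-e[1])<.06)&(W[...,2]>e[2]-.055)&(W[...,2]<e[2]-.002)
    g=m&(pp.max(-1)-pp.min(-1)<40)&(pp.min(-1)>60)
    P=W[g];print(n,m.sum(),len(P),P.mean(0).round(4),'z',np.percentile(P[:,2],[2,50,98]).round(4),cv2.minAreaRect((P[:,:2]*1000).astype(np.float32)))
    T=P[P[:,2]>np.percentile(P[:,2],98)-.008];print(cv2.minAreaRect((T[:,:2]*1000).astype(np.float32)))
s=np.load('side3.npz')['p'];t=np.load('top3.npz')['p']
cv2.imwrite('pics/s4.png',np.hstack([cv2.resize(s[20:170,160:310],(400,400)),cv2.resize(t[150:230,160:240],(400,400))]))
shift((.5824,.0383,.26),75)
E
```

```text
time: 13.65
eef_pos: [0.5566, 0.3193, 0.0403]
tcp_rot: [-0.001, 1.0, 0.0, 0.001]
contact_force: [-0.1, 0.2, 5.4]
opening: 0.204
finger_force: 68.9
time: 14.65
eef_pos: [0.5573, 0.3196, 0.2637]
tcp_rot: [-0.001, 1.0, 0.001, 0.003]
contact_force: [0.3, -0.2, -1.9]
opening: 0.202
finger_force: 68.3
time: 14.95
eef_pos: [0.5549, 0.3186, 0.2566]
tcp_rot: [-0.001, 1.0, -0.001, -0.002]
contact_force: [-0.5, 0.3, -1.7]
opening: 0.199
finger_force: 68.3
[0.55493328 0.31861448 0.25658784]
top 124 84 [0.5473 0.3168 0.2392] z [0.2356 0.2393 0.243 ] ((555.9238891601562, 317.101318359375), (60.809810638427734, 22.510881423950195), 0.9454217553138733)
((555.9238891601562, 317.101318359375), (60.809810638427734, 22.510881423950195), 0.9454217553138733)
side 293 235 [0.5501 0.3123 0.2345] z [0.223  0.2356 0.2423] ((554.9609985351562, 318.0082092285156), (27.542116165161133, 65.1276626586914), 87.3155517578125)
((555.0882568359375, 317.8232116699219), (27.113525390625, 64.3143539428711), 87.38866424560547)
[[-2.64, -28.05, -0.23], 'yaw y', np.float64(90.12), 'rz', np.float64(0.264)]
```

View pics/s4.png

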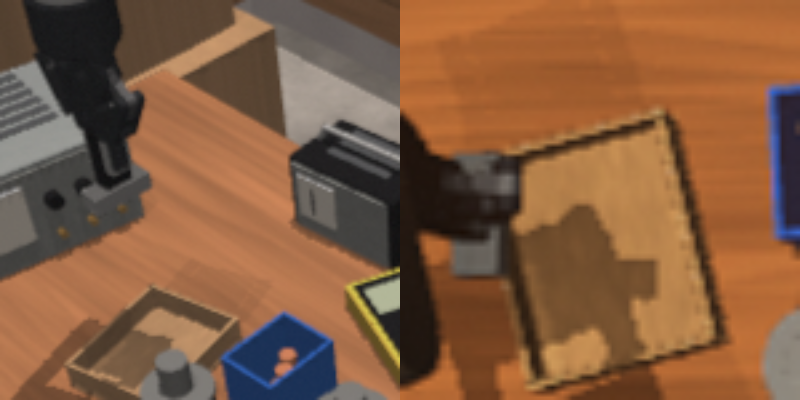

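The magnet hangs upright in the gripper: left crop (118,190), with the bar level and along world x. The tray stayed put. Now I'll carry it over and refine the plate angle.

```bash
python3 -m crank '[[-0.2,-2,0,0,0,0.03],[-0.5,-5,0,0,0,0.06],[-0.8,-9,0,0,0,0.1],[-1.2,-13,0,0,0,0.14],[-1.5,-17,0,0,0,0.18],[-1.9,-21,0,0,0,0.21],[-2.2,-24.5,0,0,0,0.24],[-2.5,-27,0,0,0,0.26],[-2.6,-28,0,0,0,0.264],[-2.6,-28,0,0,0,0.264]]'; python3 -m crank '[[0,0,0,0,0,0],[0,0,0,0,0,0],[0,0,0,0,0,0],[0,0,0,0,0,0]]'; python3 - <<'E'
from h import *
shift((.582,.0387,.1735),75)
for n in('top','side'):
  for i in(0,2):
    a=np.load(f'{n}{i}.npz');p=a['p'].astype(int);W=a['W']
    m=(np.hypot(W[...,0]-.582,W[...,1]-.038)<.1)&(W[...,2]>.003)&(W[...,2]<.014)&(p.max(-1)-p.min(-1)<32)&(p.min(-1)>100)
    m=cv2.morphologyEx(m.astype(np.uint8),cv2.MORPH_OPEN,np.ones((2,2)))>0
    print(n,i,m.sum(),cv2.minAreaRect((W[m][:,:2]*1000).astype(np.float32)))
E
```

```text
time: 16.05
eef_pos: [0.5826, 0.0382, 0.2589]
tcp_rot: [0.131, 0.991, 0.0, -0.0]
contact_force: [-0.5, 1.4, -2.2]
opening: 0.2
finger_force: 68.5
time: 16.45
eef_pos: [0.5825, 0.04, 0.2593]
tcp_rot: [0.13, 0.992, 0.0, -0.0]
contact_force: [-0.3, 0.0, -2.2]
opening: 0.203
finger_force: 68.5
[[0.01, -0.14, 8.58], 'yaw y', np.float64(75.08), 'rz', np.float64(0.0014)]
top 0 524 ((579.8751831054688, 34.458961486816406), (76.24630737304688, 149.14178466796875), 73.76336669921875)
top 2 473 ((579.9779663085938, 34.903297424316406), (77.4547119140625, 148.0371551513672), 75.0358657836914)
side 0 628 ((583.070068359375, 33.90327072143555), (73.3885498046875, 154.1890106201172), 74.05292510986328)
side 2 618 ((583.4733276367188, 35.32707977294922), (74.16706848144531, 154.40000915527344), 73.54517364501953)
```

```bash
python3 -m crank '[[0,-0.1,1,0,0,0],[0,-0.1,2.5,0,0,0],[0,-0.1,4,0,0,0],[0,-0.1,5.5,0,0,0],[0,-0.1,6.5,0,0,0],[0,-0.1,7,0,0,0],[0,-0.1,7,0,0,0],[0,-0.1,7,0,0,0],[0,-0.1,7,0,0,0],[0,-0.1,7,0,0,0]]'; python3 - <<'E'
from h import *
th=np.radians(-15);U=np.array([[np.cos(th),np.sin(th)],[-np.sin(th),np.cos(th)]])
for n in('top','side'):
  for i in(0,2):
    a=np.load(f'{n}{i}.npz');p=a['p'].astype(int);W=a['W']
    m=(np.hypot(W[...,0]-.582,W[...,1]-.038)<.1)&(W[...,2]>.003)&(W[...,2]<.014)&(p.max(-1)-p.min(-1)<40)&(p.min(-1)>90)
    L=(W[m][:,:2]-[.582,.038])@U.T
    for sgn in(1,-1):
        b=[(x,max(sgn*k[:,1])*sgn) for x in np.arange(-.065,.066,.005) for k in[L[abs(L[:,0]-x)<.004]] if len(k) and max(sgn*k[:,1])>.033]
        b=np.array(b)
        if len(b)>5:
            s=np.polyfit(b[:,0],b[:,1],1);k=abs(np.polyval(s,b[:,0])-b[:,1])<.003;s=np.polyfit(b[k,0],b[k,1],1);print(n,i,sgn,k.sum(),round(-15+np.degrees(s[0]),2),s[1].round(4))
s=ctrl.get_state();e=s['eef_pos'];print(e)
P_=[]
for n in('top','side'):
    p,d,K,o,q=cam(n); W=cloud(d,K,o,q);np.savez(f'{n}4.npz',p=p,W=W)
    pp=p.astype(int);m=(np.hypot(W[...,0]-e[0],W[...,1]-e[1])<.06)&(W[...,2]>e[2]-.038)&(W[...,2]<e[2]-.002)
    g=m&(pp.max(-1)-pp.min(-1)<40)&(pp.min(-1)>60)
    P=W[g];print(n,len(P),'z',np.percentile(P[:,2],[2,50,98]).round(4),cv2.minAreaRect((P[:,:2]*1000).astype(np.float32)))
s=np.load('side4.npz')['p'];cv2.imwrite('pics/s5.png',cv2.resize(s[110:240,210:380],(785,600)))
shift((.582,.0387,.1735),75)
E
```

```text
time: 17.45
eef_pos: [0.5828, 0.038, 0.1903]
tcp_rot: [0.131, 0.991, -0.0, 0.001]
contact_force: [0.4, -0.2, -1.3]
opening: 0.198
finger_force: 68.5
top 0 1 14 -15.55 0.0389
top 0 -1 26 -15.01 -0.0386
top 2 1 14 -15.25 0.0385
top 2 -1 27 -14.84 -0.0385
side 0 1 11 -16.35 0.0395
side 0 -1 27 -15.16 -0.0393
side 2 1 10 -17.23 0.0384
side 2 -1 27 -15.34 -0.0394
[0.58281611 0.03803616 0.19026078]
top 25 z [0.1685 0.1725 0.1763] ((558.4935913085938, 45.769004821777344), (16.7703914642334, 11.332629203796387), 85.96573638916016)
side 243 z [0.1562 0.171  0.1754] ((582.3062133789062, 38.27549743652344), (27.60687828063965, 65.6964340209961), 75.93489074707031)
[[0.08, 0.04, 1.65], 'yaw y', np.float64(75.0), 'rz', np.float64(0.0)]
```

View pics/s5.png

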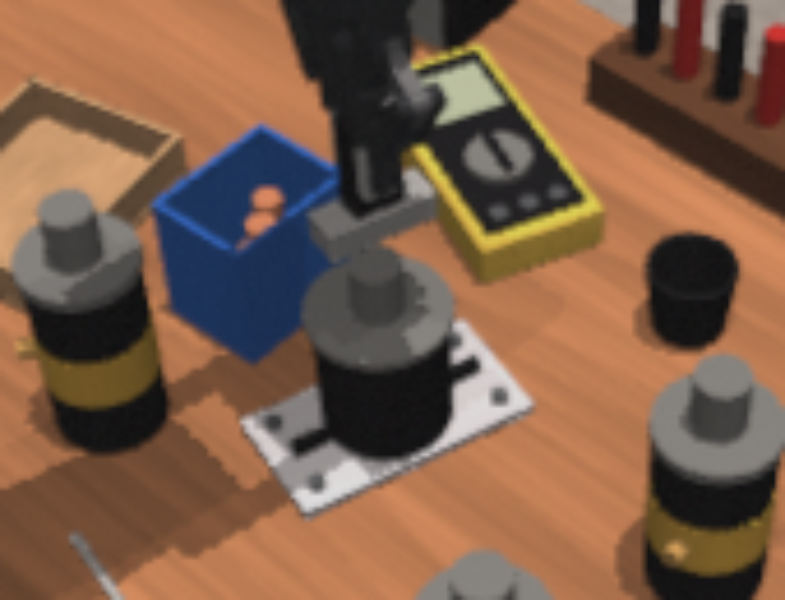

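The bar is over the boss at crop (375,280), parallel to the plate and still clear. Final slow descent of 1.6 cm.

```bash
python3 -m crank '[[0,0,0.3,0,0,0],[0,0,0.6,0,0,0],[0.03,0,0.9,0,0,0],[0.03,0,1.2,0,0,0],[0.03,0,1.4,0,0,0],[0.03,0,1.5,0,0,0],[0.03,0,1.6,0,0,0],[0.03,0,1.6,0,0,0],[0.03,0,1.6,0,0,0],[0.03,0,1.6,0,0,0]]'; python3 -m crank '[[0,0,0,0,0,0],[0,0,0,0,0,0],[0,0,0,0,0,0],[0,0,0,0,0,0],[0,0,0,0,0,0]]'; python3 - <<'E'
from h import *
shift((.582,.0387,.1738),75)
e=ctrl.get_state()['eef_pos']
for n in('top','side'):
    p,d,K,o,q=cam(n); W=cloud(d,K,o,q)
    pp=p.astype(int);gr=(pp.max(-1)-pp.min(-1)<40)&(pp.min(-1)>60)
    g=gr&(np.hypot(W[...,0]-e[0],W[...,1]-e[1])<.06)&(W[...,2]>e[2]-.034)&(W[...,2]<e[2]-.002)
    P=W[g]
    if len(P):print(n,len(P),np.percentile(P[:,2],[2,50,98]).round(4),cv2.minAreaRect((P[:,:2]*1000).astype(np.float32)))
    f=gr&(np.hypot(W[...,0]-.582,W[...,1]-.038)<.06)&(W[...,2]>.087)&(W[...,2]<.1);print('flange',W[f].mean(0))
    if n=='side':cv2.imwrite('pics/s6.png',cv2.resize(p[130:230,230:360],(780,600)))
E
```

```text
time: 18.55
eef_pos: [0.5821, 0.0382, 0.1735]
tcp_rot: [0.131, 0.991, 0.0, 0.0]
contact_force: [0.8, -0.5, -1.8]
opening: 0.199
finger_force: 68.5
time: 19.05
eef_pos: [0.582, 0.0382, 0.1733]
tcp_rot: [0.131, 0.991, -0.0, 0.0]
contact_force: [0.9, -0.3, -2.5]
opening: 0.205
finger_force: 68.5
[[0.01, 0.05, -0.05], 'yaw y', np.float64(75.0), 'rz', np.float64(0.0)]
top 18 [0.1521 0.1558 0.159 ] ((559.7636108398438, 46.455650329589844), (16.757129669189453, 8.717238426208496), 76.70500183105469)
flange [0.56811977 0.02883525 0.0937753 ]
side 240 [0.1397 0.1539 0.1592] ((582.093994140625, 38.03582763671875), (27.011051177978516, 65.22087097167969), 73.2847671508789)
flange [0.57706286 0.03206107 0.0942169 ]
```

View pics/s6.png

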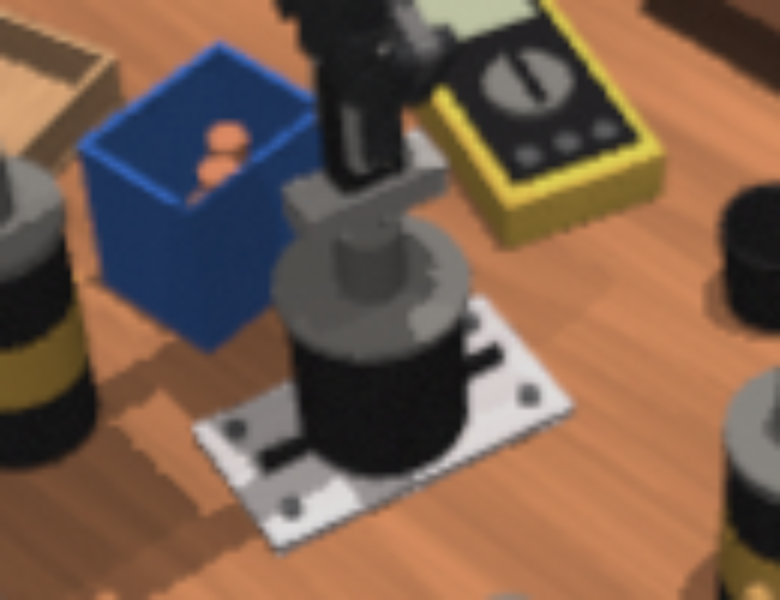

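The bar hovers over the boss at crop (370,205), centred and parallel to the plate. Its underside is at about 0.138 m, and the cap is still level. I'm handing it in.

```bash
python3 -c "
from plant import ctrl
print(ctrl.sign_off())"
```

```text
the job is handed in; nothing more can be done
None
```

The job is handed in at about 19 s: the cap is seated level on the housing, and the magnet is held upright and still, about 1 cm above the boss, centred on it and parallel to the plate's long sides; no verdict was returned.

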